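# Swing the bench magnifier over the plaster medallion

## Robot

A 7-joint arm with a two-finger parallel gripper is mounted at the origin on the work surface. World frame = base frame: x ahead of the robot, y to its left, z up, the work surface at z = 0. Lengths are in m, angles in rad, forces in N, time in s.
With the tool pointing down it reaches from about 0.425 to 0.925 m from the base axis. Payload 6.8 kg.
Tool frame: the origin (TCP) lies at the very end of the fingers, on their centre line; the grasp point (between the pads) lies 19 mm behind it; z points along the fingers, y is the line along which they close (so a half turn about z gives the same grasp; the last joint's range is limited). The gripper opens to 85 mm and grips with 20 to 120 N. Pads are 22 mm wide; open, the fingers measure 114 mm over their backs; the gripper's body (76 mm by 85 mm) begins 54 mm behind the grasp point. The pads swing forward as they close: fully open they stand 13 mm farther back than shut.
Start: joints at [1.091, 0.477, 0.022, 1.555, -0.011, 1.109, -0.083], TCP at [0.245, -0.629, 0.231] pointing down, gripper open.
Joint ranges: [-2.96, 2.96], [-0.34, 2.1], [-1.41, 1.46], [0.24, 2.44], [-1.37, 4.51], [0.17, 1.92], [-2.96, 2.96]. Speed limits (rad/s): [2.39, 2.39, 3.14, 3.14, 3.14, 3.14, 3.14].

## Interface

Orientations are given as a rotation vector (axis times angle).
In Python, from bench import r gives the robot as it stands. The module is installed in compiled form; this text tells all that it offers.
- The arm moves only by the tool servo_tool, never from a script. Its argument "commands" is a list of rows, each a list of 7 numbers: the turn, a rotation vector about the world's x, y, z in degrees, then the shift along the world's x, y, z in mm, then the closure, from 0 (fully open) to 1 (shut). A call has 1 to 5 rows; each row is the pose to reach, as a shift and turn from the pose commanded when the call began; what a row does not reach only later rows make up. A row lasts 1/12 s, in which the tool goes at most 41.7 mm and 7.16 degrees, less where a joint would pass 70% of its speed; a pose out of reach is approached as far as the arm can. A call with a gripper value outside its range is refused whole. The fingers move at their own pace and stop on an object; "force" is the grip in N (left out, the last holds). Time passes only in rows, so rows that repeat a pose let the fingers close. It gives the time, the measured TCP pose, the force, the opening and the grip force at its end, in the units of the state.
- r.get_obs(): the state, without advancing time (a new reading comes with each control period).
- r.grab_frame(name): name is "scene" or "side" or "wrist"; returns (picture, depth): 384x512x3 uint8, blue, green, red; 384x512 float32, m along the optical axis (not along the pixel's ray), 0 where there is no reading.
- r.camera_info(name): a dict with "vertical_fov" (degrees; the focal length in pixels is half the picture's height over the tangent of half this angle, whatever the lens; pixels are square), "cx", "cy" (the principal point, pixels), "cam_to_world" (4x4, takes a point from camera to world coordinates); the wrist camera has in their place "T_tool_cam" (4x4, takes a point from camera to tool coordinates, whose origin is the TCP and whose axes are the flange's). Camera axes: x right, y up, looking along -z (the intrinsics and any distortion apply to the point x, -y, -z); pixel columns grow to the right and rows downward; lengths in m; the calibration is good to about 2 mm. A picture is of the moment at which its call begins: read the wrist's pose just before it. camera_info takes no time and is no camera call.
- r.hand_in(): hands the job in; it is judged then, once.
The state is a dict: "clock": time; "joints": joint angles; "qvel": joint speeds; "tau": joint torques, N m; "tcp_pos": TCP position; "orientation": TCP orientation; "contact_force": force on the tool from outside, world axes, zero at the start; "moment": the same for the moment, N m; "grip_width": finger opening in m; "gripper_force": force on a finger pad.
Only numpy, scipy, OpenCV 4.12 (cv2) and the standard library are available. Lean on these libraries where they do the work, as an engineer would, in place of code of your own. Each camera call takes 0.05 s, during which the arm holds its last target. There are 200 camera calls.

## Task

Take the bench magnifier by its upright black handle and swing its stiff two-part arm until the lens stays centred over the round plaster medallion, so that looking straight down the whole medallion lies under the glass. Then let go. Leave the medallion, the oblong plaster tile, the tub, the bottle and the spatula lying where they are.

Things in the scene. Friction and masses are not known exactly. Their poses are not given: they have to be found in the camera images.
- lower_bar (a point): outer end of the magnifier's lower bar, on the elbow axis, 190 mm above the table. Own +x axis points along the bar (grey, 22 mm wide) back to the shoulder axis 260 mm away, where it turns level on a fixed stand (foot 170 mm across, 203 mm high). Shoulder joint stiff, about 1 N m of friction; stays where left
- head_arm: the magnifier's outer part: grey bar, upright handle and lens in one, turning level on the elbow at the end of the lower bar; origin on the upright elbow axis, 214 mm above the table; own -x axis points along it to the lens. Elbow stiff, about 0.7 N m of friction; stays where left; bends one way only, from straight (0) to folded by 2.55 rad counter-clockwise from above
- lens (a point): centre of the round magnifier glass, 260 mm from the elbow axis. Clear glass 124 mm across in a white rim 142 mm across and 20 mm thick, level, rim top 224 mm above the table. Own -x axis points along the head arm away from the elbow
- handle (a point): grip point of the magnifier's handle: an upright black round knob 26 mm thick that stands on the head arm, 46 mm clear height above the bar (its top 272 mm above the table); this point is on its axis 248 mm above the table. It stands on the line from elbow to lens, 170 mm from the elbow axis and 90 mm short of the lens centre. All other parts of the magnifier are lower than 230 mm
- medallion: round white plaster medallion, 76 mm across, 19 mm thick, with a raised edge and a boss in the middle, loose on the table; origin at the centre of its underside
- tile: oblong white plaster tile, 65 x 100 x 16 mm, loose on the table; not the one to look at; origin at the centre of its underside
- scale: white bench scale with steel pan, 240 x 170 x 64 mm, does not move; origin at the centre of its underside
- tub: clear plastic tub, 120 mm across, 70 mm high, loose on the pan of the scale (its rim 134 mm above the table); origin at the centre of its underside
- bottle: blue plastic bottle with white cap, 66 mm across, 180 mm high, loose on the table; origin at the centre of its underside
- spatula: modelling spatula 200 mm long lying on the table between the casts, low; origin under its middle
There are look-alikes about, which are no part of the job. What is shaped like the medallion but blue, green or orange is not meant.

How it is judged:
At the end, for the whole second after the job is handed in: The lens centre stands within 24 mm, measured level, of the centre of the round medallion (the whole medallion lies under the glass), the magnifier is let go and at rest, and medallion and tile lie within 10 mm of where they lay (horizontal distance between lens and medallion below 0.024 m and linear speed of head_arm below 0.01 m/s and angular speed of head_arm below 0.03 rad/s and distance of each of medallion, tile from where it was at the start of the episode below 0.01 m); the robot touches nothing.
It fails at once if the medallion or the tile is shifted by more than 10 mm (distance of any of medallion, tile from where it was at the start of the episode above 0.01 m).
It fails at once if the tub, the bottle or the spatula is shifted by more than 30 mm (distance of any of tub, bottle, spatula from where it was at the start of the episode above 0.03 m).
It also fails if it takes over 48 s, if anything falls off the work surface, if the arm or the gripper's body presses on something with over 40 N, if the wrist force passes 120 N, or if a joint passes its speed limit or range.

## Working session

There is one attempt and no reset: what is moved stays moved. The work goes in short steps, Python scripts to look and compute and a tool call to move; the robot and the scene stay as the last step left them, time stands still between calls to the robot, and variables do not carry over. Pictures are saved under pics/ and viewed, at most 10 in all, crops included, and the job is handed in when it is done.

Besides the shell and the picture viewer there is one more tool, called after "Request:" as a command line: name --pt "numbers of a row" for each row, then --argument value for the rest. servo_tool: Moves the arm, as the interface text tells. Its arguments: {"type":"object","properties":{"commands":{"type":"array"},"force":{"type":"number"}},"required":["commands"]}

```bash
mkdir -p pics; cat > h.py <<'E'
import numpy as np, cv2
from bench import r
def grab(n):
    o=r.get_obs(); im,d=r.grab_frame(n); return o,im,d
def P(n,d,u,v,z=None,dep=None):
    """pixel -> world for fixed cams: by depth or plane z"""
    i=r.camera_info(n); h=384; f=h/2/np.tan(np.radians(i['vertical_fov'])/2)
    c=np.array([(u-i['cx'])/f,-(v-i['cy'])/f,-1.]); T=i['cam_to_world']
    o=T[:3,3]; w=T[:3,:3]@c
    if z is not None: return o+w*(z-o[2])/w[2]
    return o+w*(d[int(v),int(u)] if dep is None else dep)
E
python3 - <<'E'
from h import *
for n in ('scene','side'):
    o,im,d=grab(n); np.savez(n+'.npz',im=im,d=d); cv2.imwrite(f'pics/{n}0.png',im)
    print(r.camera_info(n))
print(r.camera_info('wrist')); print(r.get_obs())
E
```

```text
{'vertical_fov': 56.56605614683945, 'cx': 255.94078026709667, 'cy': 195.4057934943534, 'cam_to_world': array([[-0.27145218, -0.48987781,  0.82845244,  1.46013202],
       [ 0.96242592, -0.14449107,  0.22991017,  0.23507778],
       [ 0.00707608,  0.85973371,  0.51069352,  0.74933832],
       [ 0.        ,  0.        ,  0.        ,  1.        ]])}
{'vertical_fov': 54.45992209223786, 'cx': 255.78636310055924, 'cy': 192.81695924646843, 'cam_to_world': array([[-0.87712971,  0.2564856 , -0.40602785,  0.00256273],
       [-0.48025033, -0.47153977,  0.73960115,  0.89618172],
       [-0.00176123,  0.84372115,  0.53677884,  0.84581933],
       [ 0.        ,  0.        ,  0.        ,  1.        ]])}
{'vertical_fov': 64.25984985674697, 'cx': 260.1112445678403, 'cy': 190.1158329575574, 'T_tool_cam': array([[-1.25013686e-04,  9.44530780e-01,  3.28422883e-01,
         8.37953959e-02],
       [ 9.99999976e-01,  5.97680791e-05,  2.08757965e-04,
        -2.23801813e-04],
       [ 1.77549118e-04,  3.28422901e-01, -9.44530765e-01,
        -1.43030756e-01],
       [ 0.00000000e+00,  0.00000000e+00,  0.00000000e+00,
         1.00000000e+00]])}
{'clock': 0.1, 'joints': array([ 1.09092785,  0.47773542,  0.02233705,  1.55632785, -0.01151677,
        1.10932516, -0.08312833]), 'qvel': array([-6.26020490e-05, -6.13392481e-04,  4.60571655e-04, -2.95791453e-03,
        1.57520100e-03, -1.52146091e-04, -8.53682906e-05]), 'tau': array([ 4.11268906e-03, -5.97756708e+01,  1.61312811e+00, -2.81953347e+01,
        1.26808818e-02,  5.07221834e-03, -5.36865571e-05]), 'tcp_pos': array([ 0.24500761, -0.62839371,  0.23042123]), 'orientation': array([-3.08588725e+00, -5.80300276e-01,  6.43952601e-04]), 'contact_force': array([-0.05026059,  0.24397201, -0.63488284]), 'moment': array([ 0.0233612 ,  0.00813267, -0.00293637]), 'gripper_force': 0.0, 'grip_width': 0.08561822213448125}
```

View pics/scene0.png

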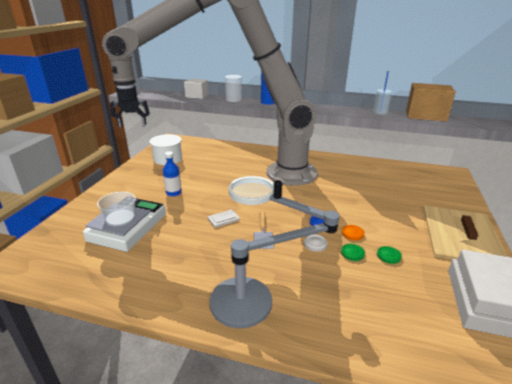

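View pics/side0.png

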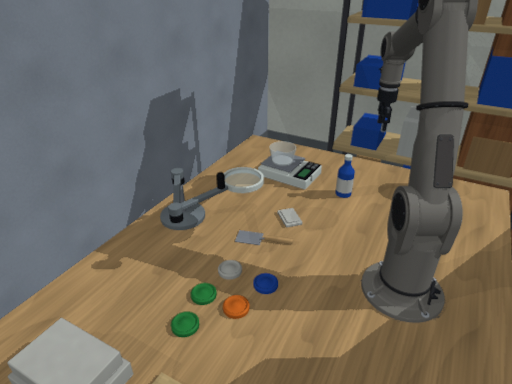

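The scene view shows the white round medallion at (316,242), partly under the lower bar. The tile is at (223,218), the handle at (277,188), the lens at (251,190), the elbow near (332,220) and the stand foot at (240,300). In the side view the medallion is at (230,270), the tile at (290,217), the handle at (222,182), the lens at (243,180) and the elbow near (176,213).

What could be taken for the medallion, in side-view pixels: blue (266,283), orange (236,306), green (204,293), green (185,323) and the oblong tile (290,217). I choose the white round one at (230,270).

```bash
python3 - <<'E'
from h import *
S={n:np.load(n+'.npz') for n in('scene','side')}
im=S['side']['im']; d=S['side']['d']
# medallion in side by low saturation
hsv=cv2.cvtColor(im,cv2.COLOR_BGR2HSV)
def blob(m,x0,x1,y0,y1):
    s=m[y0:y1,x0:x1].astype(np.uint8); n,l,st,c=cv2.connectedComponentsWithStats(s)
    k=1+np.argmax(st[1:,4]); return c[k]+[x0,y0],st[k]+[x0,y0,0,0,0]
m=(hsv[...,1]<70)&(hsv[...,2]>90)
c,st=blob(m,210,250,255,285); print('med side',c,st,P('side',d,*c,z=.017))
x,y,w,h,a=st
for u,v in((x,c[1]),(x+w-1,c[1]),(c[0],y),(c[0],y+h-1)): print('  edge',P('side',d,u,v,z=.017)[:2])
c,st=blob(m,270,310,203,230); print('tile',c,P('side',d,*c,z=.014))
# dark handle
for n,b in(('side',(212,232,168,194)),('scene',(268,288,178,200))):
    I=S[n]['im']; D=S[n]['d']
    c,st=blob(I.max(2)<60,*b); print('handle',n,c,st,P(n,D,*c,z=.25), P(n,D,*c), P(n,D,st[0]+st[2]/2,st[1]+2,z=.27))
# depth points, by height, magnifier clouds
for n in S:
    D=S[n]['d']; vv,uu=np.nonzero((D>0)); 
    i=r.camera_info(n); f=192/np.tan(np.radians(i['vertical_fov'])/2)
    z=D[vv,uu]; C=np.c_[(uu-i['cx'])/f*z,-(vv-i['cy'])/f*z,-z]; W=C@i['cam_to_world'][:3,:3].T+i['cam_to_world'][:3,3]
    np.save(n+'_w.npy',np.c_[W,uu,vv])
    k=(W[:,2]>.15)&(W[:,2]<.29)&(W[:,0]>.35)&(W[:,0]<1.3)&(abs(W[:,1])<.6)
    q=W[k]; print(n,k.sum())
    top=np.zeros((500,500,3),np.uint8)
    px=((1.3-q[:,0])*500).astype(int); py=((.5-q[:,1])*500).astype(int)
    ok=(px>=0)&(px<500)&(py>=0)&(py<500)
    col=cv2.applyColorMap(np.uint8(np.clip((q[:,2]-.15)/.14,0,1)*255)[:,None],cv2.COLORMAP_JET)[:,0]
    top[px[ok],py[ok]]=col[ok]; S_=top if n=='scene' else np.maximum(S_,top)
cv2.imwrite('pics/top.png',S_)
a=cv2.resize(S['side']['im'][150:340,150:330],None,fx=4,fy=4)[:600,:720]
a=cv2.resize(S['side']['im'][160:310,150:330],None,fx=4,fy=4,interpolation=cv2.INTER_CUBIC); cv2.imwrite('pics/crop.png',a)
E
```

```text
med side [229.3626943  269.25388601] [218 260  24  20 386] [0.48805624 0.18477884 0.017     ]
  edge [0.51929949 0.20181141]
  edge [0.45606281 0.16733729]
  edge [0.51046742 0.14908215]
  edge [0.46583925 0.22016623]
tile [289.3597561  217.13414634] [ 0.4387401  -0.16070229  0.014     ]
handle side [220.456 180.992] [217 173   8  17 125] [0.58358902 0.06758639 0.25      ] [0.58320991 0.06812704 0.25038877] [0.58270744 0.06394471 0.27      ]
handle scene [277.27350427 189.30769231] [274 181   8  18 117] [0.60060721 0.05890847 0.25      ] [0.60363311 0.05952866 0.25175789] [0.59971312 0.06001588 0.27      ]
scene 3038
side 1887
```

View pics/crop.png

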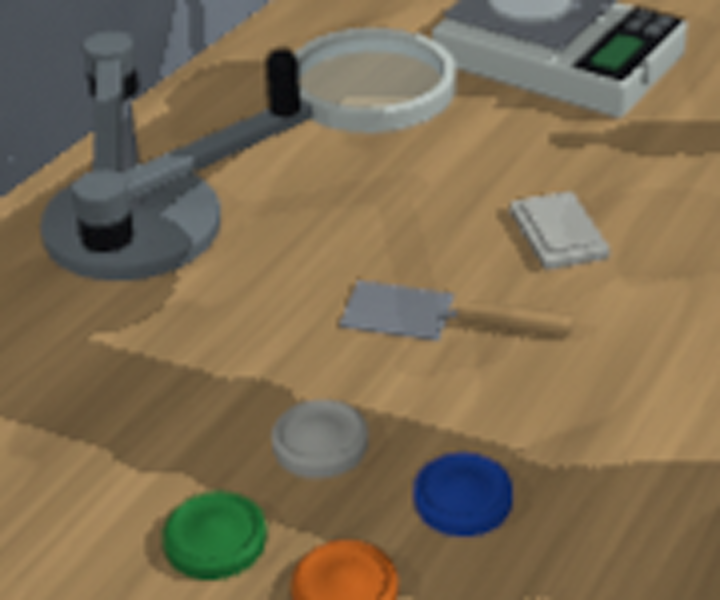

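View pics/top.png

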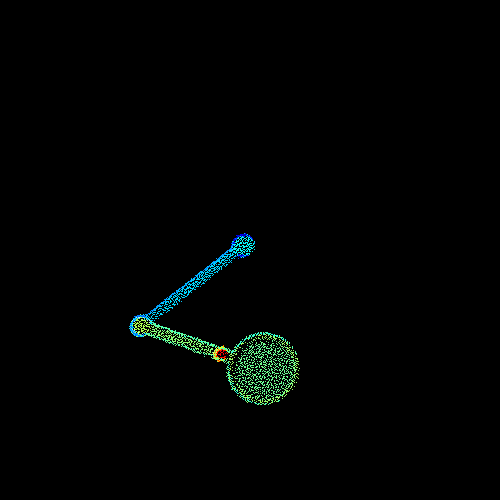

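The crop confirms it: the round dish at crop (320,437) is white and in shadow, unlike its blue, green and orange neighbours. The top map (2 mm/px) shows the shoulder, elbow, handle and lens clearly. Next I refine these and compute the target.

```bash
cat > sol.py <<'E'
import numpy as np
from scipy.optimize import least_squares
def solve(S,M,L=.26):
    v=M-S; d=np.hypot(*v); a=np.arctan2(v[1],v[0]); h=np.arccos(d/2/L)
    t1=a-h; t2=a+h; E=S+L*np.array([np.cos(t1),np.sin(t1)]); u=np.array([np.cos(t2),np.sin(t2)])
    return E,E+.17*u,t1,t2
def circ(q,R=None):
    f=lambda p:np.hypot(*(q-p[:2]).T)-(p[2] if R is None else R)
    s=least_squares(f,[*q.mean(0),.07],loss='soft_l1',f_scale=.003); return s.x
E
python3 - <<'E'
from h import *; from sol import *
for n in('scene','side'):
    W=np.load(n+'_w.npy')[:,:3]; x,y,z=W.T
    def near(c,R,z0,z1): return W[(np.hypot(x-c[0],y-c[1])<R)&(z>z0)&(z<z1)]
    le=near((.564,-.026),.085,.195,.235); hd=near((.592,.056),.03,.262,.285); el=near((.648,.218),.02,.2,.24)
    sh=near((.81,.014),.05,.185,.22); ft=near((.81,.014),.12,.003,.03); me=near((.488,.185),.05,.008,.03)
    for k,q in dict(lens=le,hd=hd,el=el,sh=sh,ft=ft,me=me).items():
        if len(q)<5: print(n,k,'few');continue
        hull=cv2.convexHull(q[:,:2].astype(np.float32)); (c,R)=cv2.minEnclosingCircle(hull)
        print(n,k,len(q),'med',np.median(q,0).round(4),'enc',np.round(c,4),round(R,4))
S=np.array([.81,.014]);M=np.array([.488,.185])
print(solve(S,M))
E
```

```text
scene lens 1095 med [ 0.5751 -0.0269  0.2175] enc [ 0.5677 -0.0212] 0.0791
scene hd 50 med [0.5987 0.0571 0.2691] enc [0.5965 0.0563] 0.0126
scene el 145 med [0.6569 0.2202 0.2256] enc [0.6493 0.2178] 0.0191
scene sh 355 med [0.8091 0.0221 0.1987] enc [0.8014 0.0247] 0.0364
scene ft 2215 med [0.8375 0.0253 0.0222] enc [0.813  0.0163] 0.1161
scene me 260 med [0.5019 0.1754 0.0139] enc [0.4983 0.1738] 0.0382
side lens 875 med [ 0.5548 -0.0206  0.2188] enc [ 0.5651 -0.0197] 0.0778
side hd 42 med [0.587  0.0644 0.2699] enc [0.5901 0.0611] 0.0126
side el 123 med [0.6435 0.2229 0.2259] enc [0.6479 0.2182] 0.0199
side sh 116 med [0.7978 0.0232 0.2015] enc [0.8011 0.0259] 0.0355
side ft 742 med [0.7675 0.0462 0.0204] enc [0.8099 0.0139] 0.1198
side me 342 med [0.4908 0.1798 0.0146] enc [0.4941 0.1758] 0.039
(array([0.73595101, 0.26323232]), array([0.5738292 , 0.21208042]), np.float64(1.8595980695010061), np.float64(3.447222113551497))
```

Everything fits the given sizes: shoulder to elbow is 260 mm, handle z is 0.27 and the medallion radius is 38 mm. The medallion is near (0.495, 0.176) and the handle near (0.5935, 0.0585). I'm moving now, up and then across.

Request:
servo_tool --pt "0 0 0 0 0 40 0" --pt "0 0 6 10 20 80 0" --pt "0 0 12 25 50 100 0" --pt "0 0 18 40 80 100 0" --pt "0 0 24 56 110 100 0"

```text
clock: 0.52
tcp_pos: [0.3019, -0.5184, 0.3332]
orientation: [2.893, 1.215, 0.001]
contact_force: [-0.5, 0.4, -0.6]
grip_width: 0.0855
gripper_force: 0.0
```

Request:
servo_tool --pt "0 0 4 17 34 0 0" --pt "0 0 8 34 68 0 0" --pt "0 0 12 51 102 0 0" --pt "0 0 14 68 136 0 0" --pt "0 0 16 85 170 0 0"

```text
clock: 0.93
tcp_pos: [0.3864, -0.347, 0.3311]
orientation: [-2.701, -1.604, 0.001]
contact_force: [0.7, 0.0, -0.5]
grip_width: 0.0852
gripper_force: 0.0
```

Request:
servo_tool --pt "0 0 0 17 34 0 0" --pt "0 0 0 34 68 0 0" --pt "0 0 0 51 102 0 0" --pt "0 0 0 68 136 0 0" --pt "0 0 0 85 170 0 0"

```text
clock: 1.35
tcp_pos: [0.4714, -0.1771, 0.3311]
orientation: [-2.703, -1.601, 0.001]
contact_force: [0.6, -1.7, 0.5]
grip_width: 0.0853
gripper_force: 0.0
```

Request:
servo_tool --pt "0 0 0 17 34 0 0" --pt "0 0 0 34 68 0 0" --pt "0 0 0 45 90 0 0" --pt "0 0 0 55 110 0 0" --pt "0 0 0 60 117 0 0"

```text
clock: 1.77
tcp_pos: [0.5319, -0.0579, 0.3311]
orientation: [-2.697, -1.608, -0.001]
contact_force: [-0.0, 0.9, -0.2]
grip_width: 0.0858
gripper_force: 0.0
```

Request:
servo_tool --pt "0 0 0 0 0 0 0" --pt "0 0 0 0 0 0 0" --pt "0 0 0 0 0 0 0"

```text
clock: 2.02
tcp_pos: [0.5306, -0.064, 0.331]
orientation: [2.705, 1.598, -0.002]
contact_force: [0.2, -2.1, 0.0]
grip_width: 0.0855
gripper_force: 0.0
```

```bash
cat >> h.py <<'E'
from scipy.spatial.transform import Rotation as Ro
def wrist():
    o=r.get_obs(); im,d=r.grab_frame('wrist'); i=r.camera_info('wrist')
    T=np.eye(4); T[:3,:3]=Ro.from_rotvec(o['orientation']).as_matrix(); T[:3,3]=o['tcp_pos']; T=T@i['T_tool_cam']
    f=192/np.tan(np.radians(i['vertical_fov'])/2)
    vv,uu=np.mgrid[:384,:512]; C=np.stack([(uu-i['cx'])/f*d,-(vv-i['cy'])/f*d,-d],-1)
    return im,d,C@T[:3,:3].T+T[:3,3],T,f,i
E
python3 - <<'E'
from h import *
im,d,W,T,f,i=wrist(); cv2.imwrite('pics/w1.png',im); np.savez('w1.npz',W=W,im=im)
q=W[(W[...,2]>.262)&(W[...,2]<.29)&(d>0)&(np.hypot(W[...,0]-.593,W[...,1]-.058)<.04)]
print(len(q),q.mean(0) if len(q) else 0)
if len(q)>5: print(cv2.minEnclosingCircle(q[:,:2].astype(np.float32)))
E
```

```text
551 [0.58528729 0.05035373 0.26940806]
((0.5873048901557922, 0.05430445075035095), 0.011949187144637108)
```

View pics/w1.png

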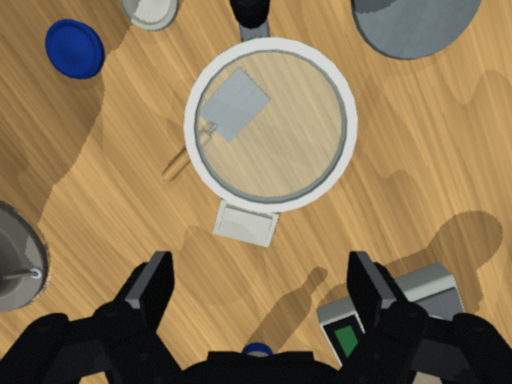

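The wrist view shows the handle at (250,10), cut off by the picture's edge, the lens at (271,124) and the medallion at (152,5), also cut off. I'm moving closer to see them whole.

Request:
servo_tool --pt "0 0 0 15 30 0 0" --pt "0 0 0 30 60 0 0" --pt "0 0 0 40 80 0 0" --pt "0 0 0 40 80 0 0" --pt "0 0 0 40 80 0 0"

```text
clock: 2.48
tcp_pos: [0.5712, 0.0179, 0.3311]
orientation: [-2.702, -1.602, 0.001]
contact_force: [0.8, -1.1, -0.8]
grip_width: 0.0853
gripper_force: 0.0
```

```bash
cat > m.py <<'E'
from h import *; from sol import *
import sys
im,d,W,T,f,i=wrist(); cv2.imwrite('pics/'+sys.argv[1],im)
x,y,z=W[...,0],W[...,1],W[...,2]; v=d>0
hsv=cv2.cvtColor(im,cv2.COLOR_BGR2HSV)
def ray(u,w,zz):
    k=T[:3,:3]@np.array([(u-i['cx'])/f,-(w-i['cy'])/f,-1.]); return (T[:3,3]+k*(zz-T[2,3])/k[2])[:2]
def rep(n,m,zz):
    N,l,st,c=cv2.connectedComponentsWithStats(m.astype(np.uint8))
    if N<2: print(n,'none');return
    k=1+np.argmax(st[1:,4]); cn,_=cv2.findContours((l==k).astype(np.uint8),cv2.RETR_EXTERNAL,cv2.CHAIN_APPROX_NONE)
    p=cn[0][:,0]; q=np.array([ray(*a,zz) for a in p]); ins=(p[:,0]>1)&(p[:,0]<510)&(p[:,1]>1)&(p[:,1]<382)
    print(n,'box',st[k],'circle fit x,y,R',circ(q[ins]).round(4))
rep('handle top',v&(z>.262)&(z<.285)&(np.hypot(x-.59,y-.056)<.2)&(im.max(2)<80),.271)
rep('lens',v&(z>.205)&(z<.228)&(hsv[...,1]<40)&(hsv[...,2]>120),.222)
rep('medal',v&(z>.008)&(z<.03)&(hsv[...,1]<60)&(np.hypot(x-.495,y-.176)<.05),.017)
E
python3 m.py w2.png
```

```text
handle top box [ 239  127   36   37 1058] circle fit x,y,R [0.59   0.0592 0.012 ]
lens box [ 196  157  155  141 7074] circle fit x,y,R [ 0.5593 -0.0275  0.0705]
medal box [ 132   43   55   57 2435] circle fit x,y,R [0.4943 0.1735 0.037 ]
```

View pics/w2.png

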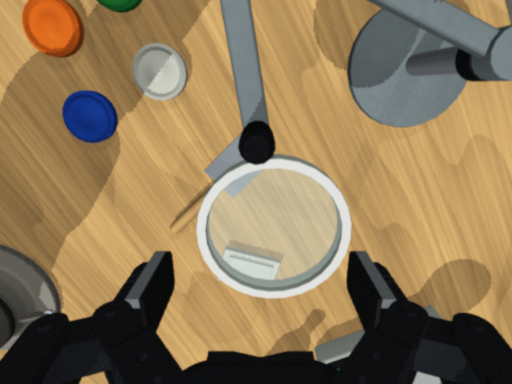

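The wrist view shows the handle at (257,142), the lens at (274,228) and the medallion at (159,71). Handle to lens measures 92 mm against a true 90, and the elbow and shoulder agree too. Aligning over the handle, then descending.

Request:
servo_tool --pt "0 0 0 10 21 0 0" --pt "0 0 0 19 41 0 0" --pt "0 0 0 19 41 -15 0" --pt "0 0 0 19 41 -30 0" --pt "0 0 0 19 41 -45 0"

```text
clock: 2.95
tcp_pos: [0.5902, 0.0567, 0.2859]
orientation: [2.704, 1.597, -0.0]
contact_force: [0.4, 0.2, -0.2]
grip_width: 0.0855
gripper_force: 0.0
```

Request:
servo_tool --pt "0 0 0 0 0 -15 0" --pt "0 0 0 0 0 -30 0" --pt "0 0 0 0 0 -42 0" --pt "0 0 0 0 0 -52 0" --pt "0 0 0 0 0 -52 0"

```text
clock: 3.37
tcp_pos: [0.5891, 0.0573, 0.2322]
orientation: [-2.704, -1.599, 0.005]
contact_force: [-0.4, 0.4, -0.6]
grip_width: 0.0851
gripper_force: 0.0
```

Request:
servo_tool --pt "0 0 0 0 0 0 0.3" --pt "0 0 0 0 0 0 0.5" --pt "0 0 0 0 0 0 0.7" --pt "0 0 0 0 0 0 0.9" --pt "0 0 0 0 0 0 0.9" --force 50

```text
clock: 3.78
tcp_pos: [0.5906, 0.0592, 0.2349]
orientation: [2.702, 1.602, 0.002]
contact_force: [1.3, -0.7, 2.9]
grip_width: 0.0255
gripper_force: 4.4
```

Request:
servo_tool --pt "0 0 0 0 0 0 1" --pt "0 0 0 0 0 0 1" --pt "0 0 0 0 0 0 1"

```text
clock: 4.03
tcp_pos: [0.5906, 0.0592, 0.2351]
orientation: [2.702, 1.601, 0.002]
contact_force: [-1.1, -1.5, 5.5]
grip_width: 0.0244
gripper_force: 49.3
```

Gripped at a width of 24 to 26 mm. Next I compute how the turn should follow the path.

```bash
python3 - <<'E'
import numpy as np
S=np.array([.811,.015]);H0=np.array([.590,.059]);H1=np.array([.5787,.205])
for t in np.linspace(0,1,5):
    H=H0+t*(H1-H0); v=H-S; d=np.hypot(*v); c=(.26**2+d*d-.17**2)/(2*.26*d); a=np.arctan2(v[1],v[0])-np.arccos(c)
    E=S+.26*np.array([np.cos(a),np.sin(a)]); w=H-E; print(t,(1e3*(H-H0)).round(1),np.degrees(np.arctan2(w[1],w[0]))%360,np.degrees(a))
E
```

```text
0.0 [0. 0.] 249.67041036316562 128.52388221285912
0.25 [-2.8 36.5] 237.4471673893841 120.60028914920954
0.5 [-5.7 73. ] 225.00168199767148 114.16748170025608
0.75 [ -8.5 109.5] 212.65989595456503 109.39813655933219
1.0 [-11.3 146. ] 200.49581235831113 106.32021306383481
```

Nearly linear, about -12.3° for every 36.5 mm.

Request:
servo_tool --pt "0 0 -2 -0.5 6 0 1" --pt "0 0 -4.5 -1 14 0 1" --pt "0 0 -7.5 -2 22 0 1" --pt "0 0 -10 -2.5 30 0 1" --pt "0 0 -12.5 -3 37 0 1"

```text
clock: 4.45
tcp_pos: [0.5882, 0.0951, 0.2351]
orientation: [2.861, 1.293, 0.002]
contact_force: [0.3, -4.2, 4.0]
grip_width: 0.0246
gripper_force: 49.4
```

Request:
servo_tool --pt "0 0 -2.5 -0.5 7 0 1" --pt "0 0 -5 -1 14 0 1" --pt "0 0 -7.5 -2 22 0 1" --pt "0 0 -10 -2.5 29 0 1" --pt "0 0 -12.5 -3 37 0 1"

```text
clock: 4.87
tcp_pos: [0.5853, 0.1315, 0.2351]
orientation: [2.985, 0.972, 0.002]
contact_force: [0.9, -4.7, 5.1]
grip_width: 0.0244
gripper_force: 49.4
```

Request:
servo_tool --pt "0 0 -2.5 -0.5 7 0 1" --pt "0 0 -5 -1 14 0 1" --pt "0 0 -7.5 -2 22 0 1" --pt "0 0 -10 -2.5 29 0 1" --pt "0 0 -12.5 -3 36 0 1"

```text
clock: 5.28
tcp_pos: [0.5823, 0.1677, 0.235]
orientation: [3.073, 0.642, 0.002]
contact_force: [0.0, -5.2, 5.3]
grip_width: 0.0245
gripper_force: 49.4
```

Request:
servo_tool --pt "0 0 -2.5 -0.5 7 0 1" --pt "0 0 -5 -1 14 0 1" --pt "0 0 -7.5 -2 22 0 1" --pt "0 0 -10 -2.5 29 0 1" --pt "0 0 -12 -3 36 0 1"

```text
clock: 5.7
tcp_pos: [0.5792, 0.2039, 0.2351]
orientation: [3.124, 0.318, 0.003]
contact_force: [0.8, -3.8, 6.2]
grip_width: 0.0244
gripper_force: 49.4
```

Request:
servo_tool --pt "0 0 0 0 0 0 1" --pt "0 0 0 0 0 0 1" --pt "0 0 0 0 0 0 1"

```text
clock: 5.95
tcp_pos: [0.5789, 0.2057, 0.235]
orientation: [-3.124, -0.323, -0.003]
contact_force: [1.4, 1.3, 5.9]
grip_width: 0.0248
gripper_force: 49.2
```

```bash
python3 - <<'E'
from h import *
from sol import *
for n in('scene','side'):
    o,im,d=grab(n); cv2.imwrite(f'pics/{n}1.png',im)
    i=r.camera_info(n); f=192/np.tan(np.radians(i['vertical_fov'])/2)
    vv,uu=np.mgrid[:384,:512]; C=np.stack([(uu-i['cx'])/f*d,-(vv-i['cy'])/f*d,-d],-1); W=(C@i['cam_to_world'][:3,:3].T+i['cam_to_world'][:3,3])
    x,y,z=W[...,0],W[...,1],W[...,2]
    m=(d>0)&(z>.208)&(z<.232)&(np.hypot(x-.4943,y-.1735)<.085)&(im.min(2)>110)
    q=W[m][:,:2]; print(n,len(q),q.mean(0),cv2.minEnclosingCircle(cv2.convexHull(q.astype(np.float32))))
print(r.get_obs()['tcp_pos'])
E
python3 m.py w3.png
```

```text
scene 584 [0.50905705 0.15655927] ((0.49931299686431885, 0.1709398329257965), 0.07450965791940689)
side 1293 [0.49188911 0.17971684] ((0.4937191605567932, 0.17413917183876038), 0.07242883741855621)
[0.57889782 0.20566546 0.23504565]
handle top box [ 172  260  209   77 5093] circle fit x,y,R [0.5782 0.2024 0.0213]
lens box [ 200    0   72  223 7476] circle fit x,y,R [0.568  0.3943 0.1846]
medal box [274 197  25  45 707] circle fit x,y,R [0.5052 0.1579 0.0217]
```

View pics/w3.png

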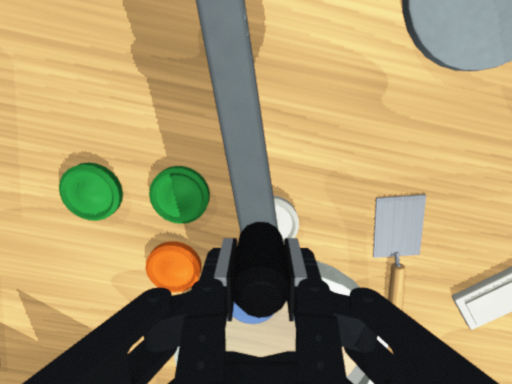

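View pics/side1.png

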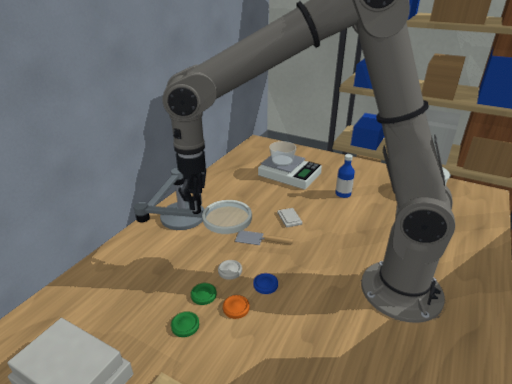

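The side view shows the lens at (227,216), which projects to (0.494, 0.174), right over the medallion. The medallion and tile have not moved. Releasing, rising, then checking from the wrist.

Request:
servo_tool --pt "0 0 0 0 0 0 0.7" --pt "0 0 0 0 0 0 0.4" --pt "0 0 0 0 0 0 0" --pt "0 0 0 0 0 0 0" --pt "0 0 0 0 0 0 0"

```text
clock: 6.52
tcp_pos: [0.5778, 0.2048, 0.2337]
orientation: [3.124, 0.323, -0.002]
contact_force: [-0.2, -0.7, 0.7]
grip_width: 0.0732
gripper_force: 0.0
```

Request:
servo_tool --pt "0 0 0 0 0 15 0" --pt "0 0 0 0 0 40 0" --pt "0 0 0 0 0 70 0" --pt "0 0 0 0 0 95 0" --pt "0 0 0 0 0 95 0"

```text
clock: 6.93
tcp_pos: [0.5802, 0.2064, 0.335]
orientation: [-3.122, -0.323, -0.013]
contact_force: [1.1, -1.1, 0.4]
grip_width: 0.0854
gripper_force: 0.0
```

Request:
servo_tool --pt "0 0 0 -30 -5 0 0" --pt "0 0 0 -60 -10 10 0" --pt "0 0 0 -90 -15 25 0" --pt "0 0 0 -90 -15 35 0" --pt "0 0 0 -90 -15 35 0"

```text
clock: 7.35
tcp_pos: [0.488, 0.1905, 0.3666]
orientation: [-3.125, -0.324, -0.007]
contact_force: [1.2, -0.0, -0.0]
grip_width: 0.0857
gripper_force: 0.0
```

```bash
sed -i "s/(hsv\[...,1\]<60)&(np.hypot/(hsv[...,1]<60)\&(np.hypot/; s/np.hypot(x-.59,y-.056)/np.hypot(x-.579,y-.205)/" m.py; python3 m.py w4.png; python3 - <<'E'
from h import *
o,im,d=grab('side')
hsv=cv2.cvtColor(im,cv2.COLOR_BGR2HSV); m=((hsv[...,1]<70)&(hsv[...,2]>90)).astype(np.uint8)
for n,(a,b,c,e) in dict(med=(210,250,255,285),tile=(270,310,203,230)).items():
    N,l,st,cc=cv2.connectedComponentsWithStats(m[c:e,a:b]); k=1+np.argmax(st[1:,4]); print(n,cc[k]+[a,c])
E
```

```text
handle top box [249  58  33  36 915] circle fit x,y,R [0.5768 0.2053 0.0118]
lens box [ 206   91  145  148 5031] circle fit x,y,R [0.4931 0.1737 0.0704]
medal none
med [229.50890585 269.31552163]
tile [289.3597561  217.13414634]
```

View pics/w4.png

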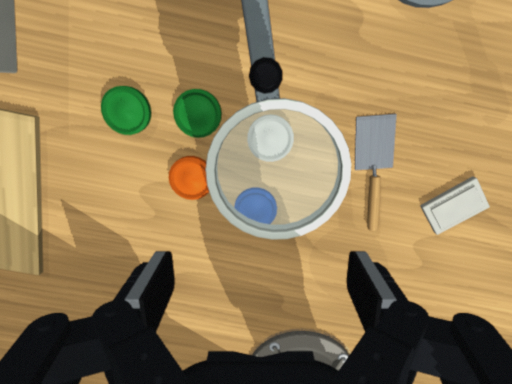

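The wrist view shows the handle free at (266,75), the lens at (279,169) and the medallion through the glass at (270,138), where it sits because the view is oblique. As a last check I cast that ray to the table from the current pose and hand in if it agrees.

```bash
python3 - <<'E'
from h import *
im,d,W,T,f,i=wrist()
k=T[:3,:3]@np.array([(270-i['cx'])/f,-(138-i['cy'])/f,-1.]); p=(T[:3,3]+k*(.017-T[2,3])/k[2])[:2]
e=np.hypot(*(p-[.4931,.1737])); o=r.get_obs(); print(p,e,np.abs(o['qvel']).max())
if e<.014: print(r.hand_in())
E
```

```text
[0.49415342 0.17492462] 0.0016153567506819314 0.015965480988027254
the job is handed in; nothing more can be done
None
```

The job is handed in: the lens measures about 2 mm off the medallion's centre (limit 24 mm), the handle is let go, and medallion and tile show no measurable shift; the tub, bottle and spatula were not measured afterwards.

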